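# Work the crimping press controls in order

## Task

Work the controls of the crimping press for one crimp, only pushing with the fingertips: first push the raised end of the supply rocker down to its stop, then push the wide palm button on the valve block fully in, and last press the foot-switch treadle fully down and finish while still holding it down. Work the controls in that order, leave the small button beside the palm button alone, do not pick up or shove the foot switch, and do not disturb the bottles and other loose things on the bench.

Things in the scene. Friction and masses are not known exactly. Their poses are not given: they have to be found in the camera images.
- supply_switch: Grey block bolted to the bench, 110 (x) x 66 (y) x 34 mm high, carrying a black rocker paddle between two cheeks (54 mm high). Origin: centre of the block's underside. At its yaw 0 the rocker's raised (off) end points to -x.
- rocker_end (a point): Point on the upper face of the rocker paddle where to push: on the paddle's centre line, 28 mm from its pivot towards the end that is raised at the start (12 mm in from that end). Moves with the paddle. About 60 mm above the bench when off, 47 mm when on. The paddle is 80 x 36 x 8 mm, long along the block's x; its pivot runs along the block's y, 50 mm above the bench, over the block's origin.
- rocker (a joint): Angle of the rocker, rad: 0 off (end towards the block's -x raised, paddle sloping 0.22 rad), 0.44 fully over (that end down at its stop). It has friction only (about 2 N at rocker_end) and stays where it is left.
- valve_block: Aluminium block bolted to the bench, 76 (x) x 130 (y) x 40 mm high, with two upright black push buttons on its top: a wide mushroom-shaped palm button (44 mm across) on its +y half and a small one (18 mm across) on its -y half, 70 mm apart. Origin: centre of the underside.
- palm_valve_top (a point): Centre of the flat top of the wide palm button, at +32 mm in the block's y; 66 mm above the bench when out, 56 mm when fully in. Moves with the button.
- palm_valve (a joint): How far the wide palm button is pushed in, m: 0 out, 0.010 fully in (its stop). It needs about 4 N, straight down, and stays in when released.
- small_button_top (a point): Centre of the top of the small button, at -38 mm in the block's y, 50 mm above the bench. To be left alone.
- small_button (a joint): How far the small spring button is pushed in, m: 0 out, 0.006 fully in. Must not be pressed.
- foot_switch: Foot switch standing loose on the bench (about 0.9 kg): dark steel base plate 170 (x) x 110 (y) x 18 mm, carrying a black ribbed treadle 130 x 84 x 8 mm. Origin: centre of the base's underside. The treadle's pivot runs along y at x = +65 mm, 38 mm above the bench, between two upright ears 56 mm high; its free end is towards -x and raised at rest.
- treadle_pad (a point): Point on the treadle's upper face where to push: on its centre line, 100 mm from the pivot towards the free end (30 mm in from that end). About 62 mm above the bench at rest, 42 mm when fully down. Moves with the treadle.
- treadle (a joint): Angle of the treadle, rad: 0 up (sloping 0.2 rad), 0.20 fully down at its stop (level). A spring returns it: about 4 N at treadle_pad to start it, 7 N to keep it fully down.
- flacon_square: Loose square yellow-green glass bottle, 44 x 35 x 62 mm plus neck and pump (78 mm high). Origin: centre of the underside. Bystander.
- flacon_tall: Loose slim square yellow-green glass bottle, 36 x 29 x 70 mm plus neck and pump (86 mm high). Origin: centre of the underside. Bystander.
- flacon_round: Loose round amber glass bottle, 52 mm across, 72 mm high. Origin: centre of the underside. Bystander.
- pump_cup: Loose white plastic cup, 60 mm across, 50 mm high. Origin: centre of the underside. Bystander.
- crimp_collar: Loose steel ring, 52 mm outside, 28 mm bore, 30 mm high. Origin: centre of the underside. Bystander.
- screwdriver: Loose screwdriver with black handle, lying on the bench along its own x. Origin: on its underside. Bystander.

How it is judged:
By the outcome, as a careful person would: the job done as asked, in the order asked, and still so for the second after the job is handed in, while the arm keeps its last pose, push and grip.
It also fails if it takes over 42 s, if anything falls off the work surface, if the arm or the gripper's body presses on something with over 40 N, if the wrist force passes 120 N, or if a joint passes its speed limit or range.

## Robot

A 7-joint arm with a two-finger parallel gripper is mounted at the origin on the work surface. World frame = base frame: x ahead of the robot, y to its left, z up, the work surface at z = 0. Lengths are in mm, angles in degrees, forces in N, time in s.
With the tool pointing down it reaches from about 425 to 950 mm from the base axis. Payload 4.7 kg.
Tool frame: the origin (TCP) lies midway between the tips of the shut fingers; the grasp point (between the pads) lies 19 mm behind it (bot.hold_point_z is the distance from the TCP to the grasp point, in mm); y points along the fingers, x is the direction in which the jaws open and shut, and the axes are right-handed (so a half turn about y gives the same grasp; the last joint's range is limited). The gripper opens to 87 mm and grips with 3 to 60 N. Pads are 19 mm wide; open, the fingers measure 117 mm over their backs; the gripper's body (75 mm by 190 mm) begins 51 mm behind the grasp point.
Start: joints at [-68.291, 26.849, -2.785, 87.806, 1.381, 65.374, -4.715], TCP at [267.661, 619.683, 222.573] pointing down, gripper open.
Joint ranges: [-148.3, 148.3], [-19.14, 114.17], [-79.39, 73.82], [5.75, 140.21], [-59.74, 239.74], [12.07, 113.84], [-152.46, 152.46]. Speed limits (degrees/s): [147.25, 147.25, 180, 180, 180, 180, 180].

## Interface

Orientations are given as a 3x3 rotation matrix whose columns are the frame's x, y, z axes.
In Python, from rig import bot, cams, workorder, models gives the robot as it stands. The module is installed in compiled form; this text tells all that it offers.
- The arm moves only by the tool apply_moves, never from a script. Its argument "series" is text: rows parted by semicolons, each of 6 numbers parted by spaces: the shift along the tool's x, y, z in mm, then the turn, a rotation vector about the tool's x, y, z in rad. A call has 1 to 5 rows; each row is the pose to reach, as a shift and turn from the pose commanded when the call began, along the tool's axes at that moment; what a row does not reach only later rows make up. A row lasts 1/12 s, in which the tool goes at most 41.7 mm and 7.16 degrees, less where a joint would pass 70% of its speed; a pose out of reach is approached as far as the arm can. A call with a gripper value outside its range is refused whole. "fingers" is the opening, from 0 (shut) to 1 (fully open), set as the call begins (left out, the last holds). The fingers move at their own pace and stop on an object; "newtons" is the grip in N (left out, the last holds). Time passes only in rows, so rows that repeat a pose let the fingers close. It gives the time, the measured TCP pose, the force and the opening at its end, in the units of the state.
- bot.observe(): the state, without advancing time (a new reading comes with each control period).
- cams.read_camera(name): name is "scene" or "top" or "wrist"; returns the picture (420x560x3 uint8, red, green, blue); there is no depth.
- cams.camera_info(name): a dict with "intrinsics" (3x3 intrinsics, pixels), "eye" and "rotation" of the camera in the world. Camera axes: x right, y down, z forward; pixel columns grow to the right and rows downward; lengths in mm; the calibration is good to about 2 mm. A picture is of the moment at which its call begins: read the wrist's pose just before it. camera_info takes no time and is no camera call; for the wrist camera it gives the pose at the moment of the call.
- workorder.finish_job(): hands the job in, once; it reports no verdict.
Trained networks look in the newest picture that a camera, given by its name, has taken for a name from the list of things; names that differ only in an ending like _2 or _b are one class to them, and where a whole thing is asked for, a point or a joint stands for the part that bears it (a point fixed in the world has none). Each returns a list of dicts, best first, with "conf" (0 to 1); they miss things now and then, are a little off and sometimes report something else, mostly with a low value. They report only what shows in the picture. A call takes as long as a camera call.
- models.spot_in(camera, name): "position" ([column, row] in pixels, amid what is visible of it).
- models.place_of(camera, name): "position" ([column, row] in pixels: a listed point, or the origin of a listed thing).
The state is a dict: "time_s": time; "joint_pos": joint angles; "dq": joint speeds; "effort": joint torques, N m; "eef_pos": TCP position; "orientation": TCP orientation; "force": force on the tool from outside, world axes, zero at the start; "torque": the same for the moment, N m; "gripper_width": finger opening in mm.
Only numpy, scipy, OpenCV 4.12 (cv2) and the standard library are available. Lean on these libraries where they do the work, as an engineer would, in place of code of your own. Each camera call takes 0.05 s, during which the arm holds its last target.

## Working session

There is one attempt and no reset: what is moved stays moved. The work goes in short steps, Python scripts to look and compute and a tool call to move; the robot and the scene stay as the last step left them, time stands still between calls to the robot, and variables do not carry over. Pictures are saved under pics/ and viewed, and the job is handed in when it is done.

Besides the shell and the picture viewer there is one more tool, called after ">>>" as name(argument=value, ...) on one line, values as JSON. apply_moves: Moves the arm, as the interface text tells. Its arguments: {"type":"object","properties":{"series":{"type":"string"},"fingers":{"type":"number"},"newtons":{"type":"number"}},"required":["series"]}

```bash
mkdir -p pics; ls; cat > h.py <<'E'
import numpy as np, cv2
from rig import bot,cams,workorder,models
def ray(info,p):
    K=np.array(info['intrinsics']);R=np.array(info['rotation']);e=np.array(info['eye'])
    d=R@np.linalg.inv(K)@np.array([p[0],p[1],1.0]); return e,d
def atz(info,p,z):
    e,d=ray(info,p); return e+d*(z-e[2])/d[2]
def proj(info,X):
    K=np.array(info['intrinsics']);R=np.array(info['rotation']);e=np.array(info['eye'])
    q=K@(R.T@(np.array(X,float)-e)); return q[:2]/q[2]
E
python3 - <<'E'
from h import *
np.set_printoptions(precision=2,suppress=True)
s=bot.observe();print(s)
for c in ['scene','top']:
    im=cams.read_camera(c);cv2.imwrite(f'pics/{c}0.png',im[:,:,::-1])
    i=cams.camera_info(c);print(c,i['eye'],np.array(i['rotation']).tolist(),np.array(i['intrinsics']).tolist())
    for n,z in [('supply_switch',0),('rocker_end',60),('valve_block',0),('palm_valve_top',66),('small_button_top',50),('foot_switch',0),('treadle_pad',62),('flacon_square',0),('flacon_tall',0),('flacon_round',0),('pump_cup',0),('crimp_collar',0),('screwdriver',0)]:
        r=models.place_of(c,n)
        for q in r[:2]: print(n,np.array(q['position']),round(q['conf'],2),atz(i,q['position'],z)[:2])
print(bot.observe()['time_s'])
E
```

```text
pics
{'time_s': 0.0, 'joint_pos': array([-68.29,  26.9 ,  -2.78,  87.88,   1.38,  65.37,  -4.71]), 'dq': array([ 0.09,  0.01, -0.06, -0.02, -0.04,  0.04,  0.  ]), 'effort': array([ -0.  , -50.8 ,  -0.08, -23.62,  -0.06,   0.04,   0.  ]), 'eef_pos': array([267.44, 619.09, 221.49]), 'orientation': array([[ 0.4 , -0.  , -0.92],
       [ 0.92, -0.  ,  0.4 ],
       [-0.  , -1.  , -0.  ]]), 'force': array([ 0.28, -0.33,  1.47]), 'torque': array([ 0.  , -0.05,  0.05]), 'gripper_width': 86.80406962136374}
scene [1056.66  786.95  702.57] [[-0.7924695773254459, 0.33970951602198046, -0.5065465563378563], [0.609764055534165, 0.4595417990381956, -0.6457624420135213], [0.013407669154515717, -0.8206209719845395, -0.571315547440285]] [[423.0655724499308, 0.0, 285.22835254236315], [0.0, 423.0655724499308, 205.62418074619202], [0.0, 0.0, 1.0]]
supply_switch [240.  227.6] 0.73 [595.21   2.51]
rocker_end [246.9 205. ] 0.57 [567.13  -2.25]
valve_block [347.3 263.2] 0.81 [461.84 277.57]
palm_valve_top [358.9 251.3] 0.73 [468.21 312.63]
small_button_top [333.5 244. ] 0.47 [483.18 245.52]
small_button_top 
[... 1061 characters left out ...]
 220.2] 0.66 [470.57 240.07]
valve_block [188.9 222.7] 0.71 [467.72 288.49]
valve_block [141.4 290.4] 0.38 [292.64 400.73]
palm_valve_top [171.6 220.2] 0.66 [468.02 319.2 ]
small_button_top [203.9 221.4] 0.47 [468.32 243.06]
foot_switch [392.9 222.5] 0.63 [ 481.97 -242.05]
treadle_pad [396.3 234.3] 0.8 [ 447.74 -233.31]
flacon_square [255.7 251. ] 0.51 [399.1  114.21]
flacon_tall [338.8 255.6] 0.48 [ 392.4  -100.88]
flacon_tall [133.3 139.8] 0.19 [681.48 442.73]
flacon_round [235.9 128. ] 0.9 [721.74 175.9 ]
pump_cup [368.  139.1] 0.74 [ 702.82 -175.54]
pump_cup [305.3 183.6] 0.44 [578.34 -10.6 ]
crimp_collar [144. 291.] 0.84 [291.27 394.11]
screwdriver [129.1 141.5] 0.69 [676.6  453.37]
1.4
```

View pics/scene0.png

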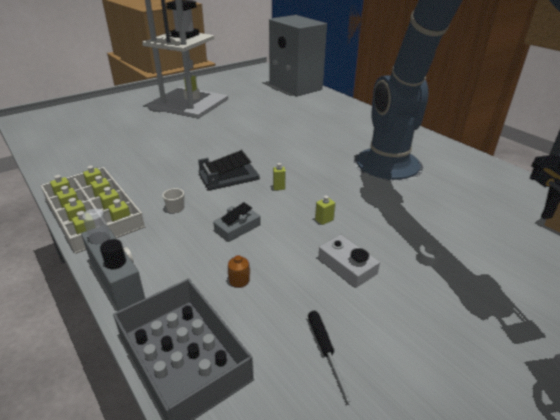

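View pics/top0.png

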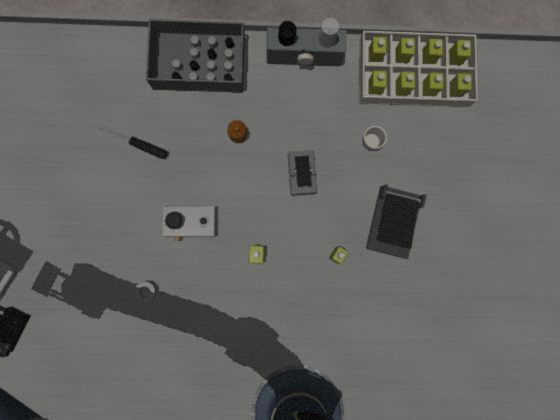

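```bash
python3 - <<'E'
from h import *
t=cv2.imread('pics/top0.png');s=cv2.imread('pics/scene0.png')
def c(im,x,y,w,h): return cv2.resize(im[y:y+h,x:x+w],(400,300),interpolation=cv2.INTER_CUBIC)
a=np.vstack([np.hstack([c(t,260,140,80,60),c(t,150,190,80,60)]),np.hstack([c(t,355,175,100,75),c(s,185,145,120,90)])])
cv2.imwrite('pics/crop0.png',a)
E
```

```text
(no output)
```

View pics/crop0.png

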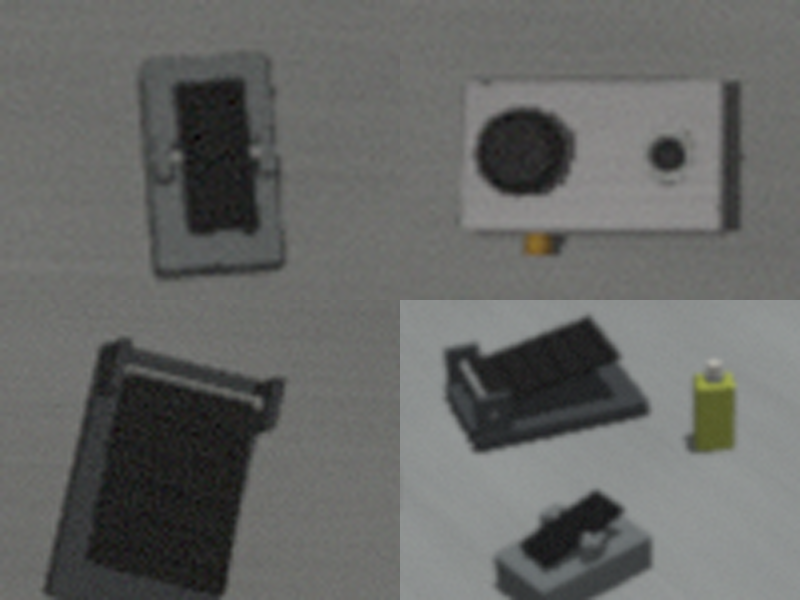

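```bash
python3 - <<'E'
from h import *
np.set_printoptions(precision=1,suppress=True)
i=cams.camera_info('top')
def T(cx,cy,ox,oy,sc,z): return atz(i,(ox+(cx+.5)/sc-.5,oy+(cy+.5)/sc-.5),z)[:2]
print('palm',T(122,150,150,190,5,66),'small',T(267,154,150,190,5,50))
v=np.array([T(*p,150,190,5,40) for p in [(62,78),(325,78),(60,232),(325,230)]]);print('valve',v.tolist(),v.mean(0))
v=np.array([T(*p,260,140,5,34) for p in [(140,62),(268,55),(155,275),(283,266)]]);print('sup',v.mean(0),v)
v=np.array([T(*p,260,140,5,z) for p,z in [((176,83),42),((243,80),42),((188,233),62),((257,231),62)]]);print('paddle',v)
v=np.array([T(*p,355,175,4,z) for p,z in [((125,75),38),((258,105),38),((87,260),68),((222,297),68)]]);print('tread',v)
E
```

```text
palm [469.6 313.5] small [470.7 245.4]
valve [[506.93720898164406, 350.28606113307205], [510.4745439703014, 219.41931578721665], [430.0505456653175, 347.4714548483263], [434.31943490179776, 216.52222667061568]] [470.4 283.4]
sup [601.4   1.3] [[653.3  39.1]
 [659.  -26.6]
 [543.4  29. ]
 [549.8 -36.1]]
paddle [[641.1  20.8]
 [643.7 -13.3]
 [561.   14.4]
 [563.  -19.9]]
tread [[ 552.7 -213.6]
 [ 535.8 -298.9]
 [ 433.1 -182.3]
 [ 412.5 -265.7]]
```

```bash
cat >> h.py <<'E'
from scipy.spatial.transform import Rotation as Ro
def rel(tgt,phi,s=None):
    s=s or bot.observe(); R=np.array(s['orientation']);p=np.array(s['eef_pos'])
    a=np.radians(phi);c,si=np.cos(a),np.sin(a)
    G=np.array([[c,0,-si],[si,0,c],[0,-1,0]])
    d=R.T@(np.array(tgt)-p); w=Ro.from_matrix(R.T@G).as_rotvec()
    print('t',round(s['time_s'],2),'pos',p.round(1),'F',np.round(s['force'],1),'w',round(s['gripper_width'],1),'| shift',d.round(1),'rot',w.round(3),'n',round(np.linalg.norm(d)/41.7,1))
E
python3 -c "
from h import *
rel([574,-1,222],95)"
```

```text
t 1.4 pos [267.6 619.7 222.6] F [-0.5  0.2  0.1] w 87.1 | shift [-4.483e+02  5.000e-01 -5.274e+02] rot [-0.    -0.495  0.   ] n 16.6
```

>>> apply_moves(series="-448 0 -527 0 -0.495 0; -448 0 -527 0 -0.495 0; -448 0 -527 0 -0.495 0; -448 0 -527 0 -0.495 0; -448 0 -527 0 -0.495 0", fingers=0, newtons=20)

```text
time_s: 1.82
eef_pos: [360.5, 431.0, 222.7]
orientation: [[-0.091, 0.0, -0.996], [0.996, 0.0, -0.091], [0.0, -1.0, -0.0]]
force: [0.9, 0.3, -0.4]
gripper_width: 61.4
```

```bash
python3 -c "
from h import *
rel([574,-1,222],95);print(bot.observe()['orientation'],bot.observe()['joint_pos'])"
```

```text
t 1.82 pos [360.5 431.  222.7] F [ 0.9  0.3 -0.4] w 61.4 | shift [-449.8    0.5 -173.1] rot [0.    0.004 0.   ] n 11.6
[[-9.14692561e-02  1.91670117e-04 -9.95807882e-01]
 [ 9.95807834e-01  3.82723139e-04 -9.14691781e-02]
 [ 3.63586810e-04 -9.99999908e-01 -2.25874005e-04]] [-49.33856392  16.51658597  -6.24561382 103.26993401   2.03658805
  60.29750519  38.91106222]
```

>>> apply_moves(series="-450 0 -173 0 0 0; -450 0 -173 0 0 0; -450 0 -173 0 0 0; -450 0 -173 0 0 0; -450 0 -173 0 0 0")

```text
time_s: 2.23
eef_pos: [451.9, 243.7, 223.0]
orientation: [[-0.087, 0.001, -0.996], [0.996, 0.001, -0.087], [0.001, -1.0, -0.001]]
force: [0.9, 0.7, -0.3]
gripper_width: 28.1
```

```bash
python3 -c "
from h import *
rel([574,-1,222],95)"
```

```text
t 2.23 pos [451.9 243.7 223. ] F [ 0.9  0.7 -0.3] w 28.1 | shift [-254.5    0.9 -100.3] rot [0.001 0.    0.001] n 6.6
```

>>> apply_moves(series="-254 0 -100 0 0 0; -254 0 -100 0 0 0; -254 0 -100 0 0 0; -254 0 -100 0 0 0; -254 0 -100 0 0 0")

```text
time_s: 2.65
eef_pos: [544.8, 57.3, 222.9]
orientation: [[-0.087, 0.001, -0.996], [0.996, 0.0, -0.087], [0.0, -1.0, -0.001]]
force: [0.6, 1.0, -0.4]
gripper_width: 1.8
```

```bash
python3 -c "
from h import *
rel([574,-1,180],95)"
```

```text
t 2.65 pos [544.8  57.3 222.9] F [ 0.6  1.  -0.4] w 1.8 | shift [-60.6  42.9 -24. ] rot [0.001 0.    0.   ] n 1.9
```

>>> apply_moves(series="-60 43 -24 0 0 0; -60 43 -24 0 0 0; -60 43 -24 0 0 0; -60 43 -24 0 0 0")

```text
time_s: 2.98
eef_pos: [572.9, -0.6, 178.2]
orientation: [[-0.083, -0.003, -0.997], [0.997, -0.001, -0.083], [-0.0, -1.0, 0.003]]
force: [0.3, 1.2, 0.9]
gripper_width: 0.3
```

```bash
python3 - <<'E'
from h import *
np.set_printoptions(precision=1,suppress=True)
i=cams.camera_info('wrist');im=cams.read_camera('wrist')[:,:,::-1].copy()
for n,z in [('rocker_end',60),('supply_switch',0)]:
    for q in models.place_of('wrist',n)[:2]: print(n,q['position'],q['conf'],atz(i,q['position'],z))
p=proj(i,[574,-1,60]);cv2.circle(im,tuple(map(int,p)),4,(0,0,255),1);print(p)
s=bot.observe();p=proj(i,s['eef_pos']);print('tcp',p)
cv2.imwrite('pics/w1.png',im); print(i['eye'],np.array(i['rotation']).tolist())
t=cams.read_camera('top')[:,:,::-1];cv2.imwrite('pics/t1.png',t)
rel([574,-1,80],95)
E
```

```text
rocker_end [278.6, 203.4] 0.84 [574.3  -2.1  60. ]
supply_switch [280.0, 216.1] 0.91 [604.3   1.4   0. ]
supply_switch [278.0, 205.4] 0.43 [592.7  -1.6   0. ]
[279.9 203.2]
tcp [287.8 263.1]
[498.8  -6.6 339.9] [[-0.0824858203098717, 0.959955806045887, 0.2677329637653839], [0.9965915088843104, 0.0797784769150765, 0.020994262092340614], [-0.0012057642799702404, 0.26855212726749983, -0.9632643983209384]]
t 3.18 pos [573.5   3.5 180.4] F [0.1 0.7 0.6] w 0.5 | shift [ -4.6 100.4   0.1] rot [0. 0. 0.] n 2.4
```

View pics/w1.png

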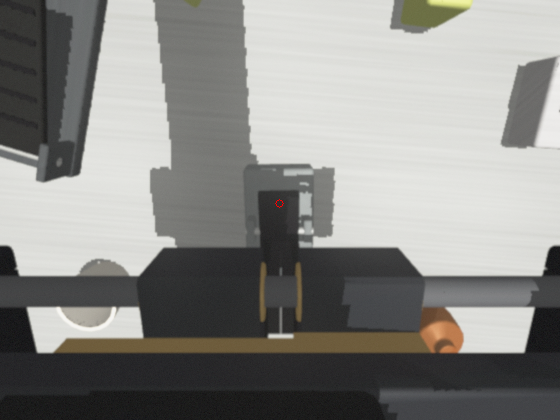

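>>> apply_moves(series="-5 35 0 0 0 0; -5 70 0 0 0 0; -5 104 0 0 0 0; -5 104 0 0 0 0; -5 104 0 0 0 0")

```text
time_s: 3.6
eef_pos: [572.9, -2.2, 75.1]
orientation: [[-0.089, -0.003, -0.996], [0.996, 0.0, -0.089], [0.001, -1.0, 0.003]]
force: [0.8, 0.0, 0.5]
gripper_width: 0.3
```

```bash
python3 -c "
from h import *
rel([574,-1,46],95)"
```

```text
t 3.6 pos [572.9  -2.2  75.1] F [0.8 0.  0.5] w 0.3 | shift [ 1.1 29.1 -1.3] rot [-0.003  0.002  0.001] n 0.7
```

Push gradually to about z = 47.

>>> apply_moves(series="1 8 -1 0 0 0; 1 14 -1 0 0 0; 1 19 -1 0 0 0; 1 24 -1 0 0 0; 1 28 -1 0 0 0")

```text
time_s: 4.02
eef_pos: [575.1, -1.9, 49.0]
orientation: [[-0.087, 0.001, -0.996], [0.996, 0.001, -0.087], [0.001, -1.0, -0.001]]
force: [-11.9, 0.8, 42.8]
gripper_width: 0.5
```

>>> apply_moves(series="0 0 0 0 0 0; 0 1 0 0 0 0")

```text
time_s: 4.18
eef_pos: [575.1, -1.9, 49.3]
orientation: [[-0.087, 0.001, -0.996], [0.996, 0.001, -0.087], [0.001, -1.0, -0.001]]
force: [-9.3, 0.2, 26.2]
gripper_width: 0.7
```

>>> apply_moves(series="0 -20 0 0 0 0; 0 -60 0 0 0 0; 0 -100 0 0 0 0; 0 -110 0 0 0 0")

```text
time_s: 4.52
eef_pos: [578.6, -2.7, 163.0]
orientation: [[-0.087, 0.012, -0.996], [0.996, 0.001, -0.087], [-0.0, -1.0, -0.012]]
force: [1.6, 0.2, 0.5]
gripper_width: 0.6
```

```bash
python3 - <<'E'
from h import *
im=cams.read_camera('wrist')[:,:,::-1].copy();s=cams.read_camera('scene')[:,:,::-1]
rel([469.5,314,160],95)
cv2.imwrite('pics/w2.png',np.hstack([cv2.resize(im[130:270,200:360],(400,350)),cv2.resize(s[180:250,200:280],(400,350),interpolation=cv2.INTER_CUBIC)]))
E
```

```text
t 4.62 pos [577.1  -2.5 159.9] F [ 0.3 -0.3  0. ] w 0.7 | shift [324.6  -0.7  79.6] rot [ 0.008 -0.     0.   ] n 8.0
```

View pics/w2.png

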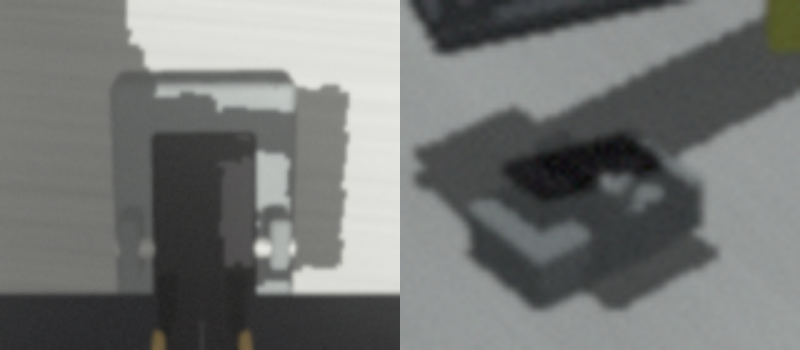

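>>> apply_moves(series="325 0 80 0.008 0 0; 325 0 80 0.008 0 0; 325 0 80 0.008 0 0; 325 0 80 0.008 0 0; 325 0 80 0.008 0 0")

```text
time_s: 5.03
eef_pos: [505.7, 196.0, 154.9]
orientation: [[-0.087, -0.01, -0.996], [0.996, -0.002, -0.087], [-0.001, -1.0, 0.01]]
force: [0.9, 0.3, -0.1]
gripper_width: 0.5
```

```bash
python3 -c "
from h import *
rel([469.5,314,160],95)"
```

```text
t 5.03 pos [505.7 196.  154.9] F [ 0.9  0.3 -0.1] w 0.5 | shift [120.7  -4.9  25.8] rot [-0.01  -0.    -0.001] n 3.0
```

>>> apply_moves(series="120 -5 26 -0.01 0 0; 120 -5 26 -0.01 0 0; 120 -5 26 -0.01 0 0; 120 -5 26 -0.01 0 0; 120 -5 26 -0.01 0 0")

```text
time_s: 5.45
eef_pos: [468.9, 314.6, 160.1]
orientation: [[-0.093, -0.0, -0.996], [0.996, -0.0, -0.093], [-0.0, -1.0, 0.0]]
force: [0.2, -0.0, -0.4]
gripper_width: 0.2
```

```bash
python3 - <<'E'
from h import *
i=cams.camera_info('wrist');im=cams.read_camera('wrist')[:,:,::-1].copy()
for n,z in [('palm_valve_top',66),('small_button_top',50)]:
    for q in models.place_of('wrist',n)[:2]: print(n,q['position'],q['conf'],atz(i,q['position'],z).round(1))
for X in ([469.5,314,66],[470.7,245.4,50]): p=proj(i,X);cv2.circle(im,tuple(map(int,p)),4,(0,0,255),1)
cv2.imwrite('pics/w3.png',im)
s=cams.read_camera('scene')[:,:,::-1];cv2.imwrite('pics/s3.png',cv2.resize(s[180:250,200:280],(400,350),interpolation=cv2.INTER_CUBIC))
rel([469.5,314,74],95)
E
```

```text
palm_valve_top [280.7, 213.4] 0.68 [472.1 315.1  66. ]
palm_valve_top [201.6, 200.4] 0.18 [467.3 252.   66. ]
small_button_top [200.7, 197.2] 0.89 [469.1 247.6  50. ]
t 5.65 pos [471.7 309.9 160.9] F [ 1.1 -0.  -0. ] w 0.2 | shift [ 4.4 86.9  1.9] rot [ 0.001 -0.003 -0.001] n 2.1
```

View pics/w3.png

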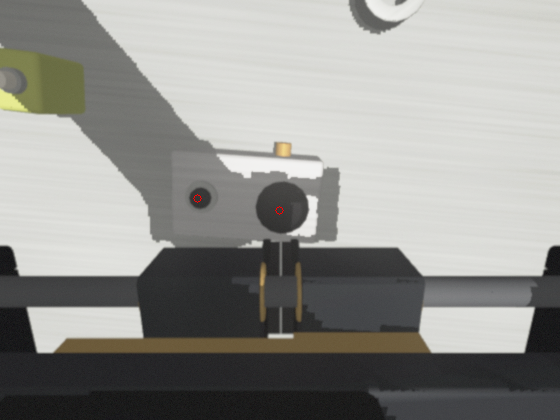

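View pics/s3.png

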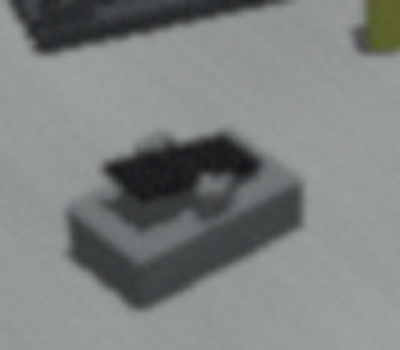

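>>> apply_moves(series="4 35 1 0 0 0; 4 65 1 0 0 0; 4 84 1 0 0 0; 4 84 1 0 0 0")

```text
time_s: 5.98
eef_pos: [467.9, 312.3, 73.6]
orientation: [[-0.084, -0.005, -0.996], [0.996, -0.006, -0.084], [-0.005, -1.0, 0.005]]
force: [-0.7, 0.0, -0.7]
gripper_width: 0.6
```

```bash
python3 -c "
from h import *
rel([470,314.5,55],95)"
```

```text
t 5.98 pos [467.9 312.3  73.6] F [-0.7  0.  -0.7] w 0.6 | shift [ 2.2 18.6 -2.3] rot [-0.005 -0.003 -0.005] n 0.5
```

>>> apply_moves(series="2 5 -2 0 0 0; 2 9 -2 0 0 0; 2 13 -2 0 0 0; 2 16 -2 0 0 0; 2 18 -2 0 0 0")

```text
time_s: 6.4
eef_pos: [473.2, 318.6, 60.9]
orientation: [[-0.087, 0.005, -0.996], [0.996, 0.002, -0.087], [0.001, -1.0, -0.005]]
force: [1.4, -0.8, 3.6]
gripper_width: 0.4
```

>>> apply_moves(series="0 1 0 0 0 0; 0 1 0 0 0 0")

```text
time_s: 6.57
eef_pos: [473.1, 318.6, 59.6]
orientation: [[-0.087, 0.005, -0.996], [0.996, 0.002, -0.087], [0.001, -1.0, -0.005]]
force: [2.4, -0.1, 2.8]
gripper_width: 0.5
```

>>> apply_moves(series="0 2 0 0 0 0; 0 4 0 0 0 0; 0 5 0 0 0 0; 0 6 0 0 0 0; 0 6 0 0 0 0")

```text
time_s: 6.98
eef_pos: [473.2, 318.7, 56.0]
orientation: [[-0.087, 0.004, -0.996], [0.996, 0.002, -0.087], [0.001, -1.0, -0.004]]
force: [-1.9, -3.7, 23.2]
gripper_width: 0.4
```

>>> apply_moves(series="0 -20 0 0 0 0; 0 -60 0 0 0 0; 0 -100 0 0 0 0; 0 -110 0 0 0 0; 0 -110 0 0 0 0")

```text
time_s: 7.4
eef_pos: [472.4, 319.6, 165.8]
orientation: [[-0.088, 0.006, -0.996], [0.996, 0.004, -0.088], [0.004, -1.0, -0.006]]
force: [0.3, -0.6, -0.8]
gripper_width: 0.3
```

```bash
python3 - <<'E'
from h import *
i=cams.camera_info('wrist');im=cams.read_camera('wrist')[:,:,::-1].copy()
s=cams.read_camera('scene')[:,:,::-1]
for n,z in [('palm_valve_top',56)]:
  for q in models.place_of('scene',n)[:1]: print(n,q['position'],q['conf'],atz(cams.camera_info('scene'),q['position'],z).round(1))
a=cv2.imread('pics/scene0.png')
f=lambda x:cv2.resize(x[225:295,310:390],(400,350),interpolation=cv2.INTER_CUBIC)
cv2.imwrite('pics/s4.png',np.hstack([f(a),f(s)]))
rel([450,-232,165],95)
E
```

```text
palm_valve_top [362.3, 253.1] 0.58 [457.2 314.4  56. ]
t 7.55 pos [470.  317.5 160.9] F [ 0.9 -0.2 -0. ] w 0.3 | shift [-545.6   -3.    68.1] rot [-0.001  0.    -0.002] n 13.2
```

View pics/s4.png

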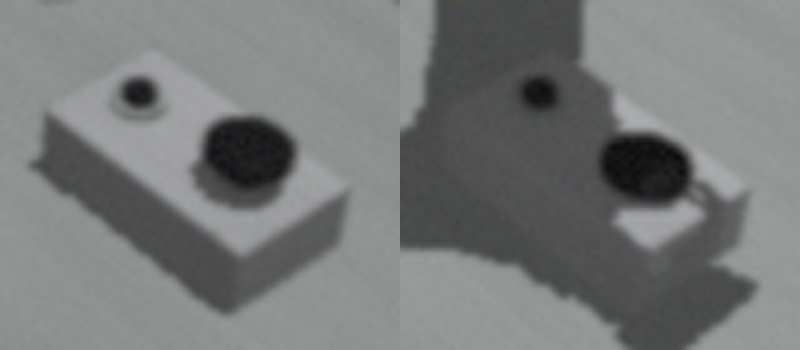

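>>> apply_moves(series="-546 -10 68 0 0.349 0; -546 -10 68 0 0.349 0; -546 -10 68 0 0.349 0; -546 -10 68 0 0.349 0; -546 -10 68 0 0.349 0")

```text
time_s: 7.97
eef_pos: [461.8, 107.9, 164.3]
orientation: [[0.258, -0.003, -0.966], [0.966, -0.001, 0.258], [-0.002, -1.0, 0.002]]
force: [0.2, -1.0, -0.2]
gripper_width: 0.5
```

```bash
python3 -c "
from h import *
rel([450,-232,168],75);print(bot.observe()['joint_pos'])"
```

```text
t 7.97 pos [461.8 107.9 164.3] F [ 0.2 -1.  -0.2] w 0.5 | shift [-331.4   -3.2  -76.4] rot [-0.002  0.001 -0.002] n 8.2
[-27.71652869  11.96181435  10.87357184 118.49616826  -2.87978729
  49.95220218  59.81970624]
```

>>> apply_moves(series="-331 -3 -76 0 0 0; -331 -3 -76 0 0 0; -331 -3 -76 0 0 0; -331 -3 -76 0 0 0; -331 -3 -76 0 0 0")

```text
time_s: 8.38
eef_pos: [454.3, -99.7, 166.4]
orientation: [[0.258, -0.002, -0.966], [0.966, 0.001, 0.258], [0.0, -1.0, 0.002]]
force: [1.9, 0.9, 0.2]
gripper_width: 0.5
```

```bash
python3 -c "
from h import *
rel([450,-232,168],75)"
```

```text
t 8.38 pos [454.3 -99.7 166.4] F [1.9 0.9 0.2] w 0.5 | shift [-128.9   -1.7  -30. ] rot [-0.002  0.     0.   ] n 3.2
```

>>> apply_moves(series="-129 -2 -30 0 0 0; -129 -2 -30 0 0 0; -129 -2 -30 0 0 0; -129 -2 -30 0 0 0; -129 -2 -30 0 0 0")

```text
time_s: 8.8
eef_pos: [449.9, -233.6, 168.4]
orientation: [[0.265, -0.002, -0.964], [0.964, -0.0, 0.265], [-0.001, -1.0, 0.002]]
force: [-0.3, 0.6, -0.5]
gripper_width: 0.5
```

```bash
python3 - <<'E'
from h import *
i=cams.camera_info('wrist');im=cams.read_camera('wrist')[:,:,::-1].copy()
for n,z in [('treadle_pad',62),('foot_switch',0)]:
    for q in models.place_of('wrist',n)[:2]: print(n,q['position'],q['conf'],atz(i,q['position'],z).round(1))
for X in ([450,-232,62],[421,-224.5,68]): p=proj(i,X);cv2.circle(im,tuple(map(int,p)),4,(0,0,255),1)
cv2.imwrite('pics/w5.png',im)
rel([450,-232,70],75)
E
```

```text
treadle_pad [281.7, 205.8] 0.55 [ 450.4 -232.9   62. ]
treadle_pad [410.1, 90.3] 0.53 [ 388.7 -115.2   62. ]
foot_switch [280.8, 219.3] 0.86 [ 480.9 -242.1    0. ]
t 8.95 pos [ 451.5 -228.4  168.8] F [0.5 0.6 0.1] w 0.3 | shift [-4.1 98.8  0.4] rot [-0.002  0.002  0.002] n 2.4
```

View pics/w5.png

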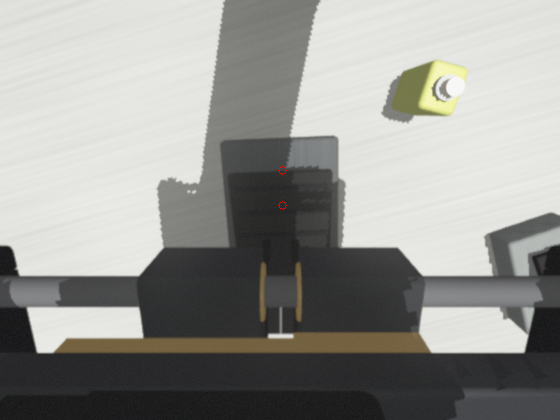

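>>> apply_moves(series="-3 35 0 0 0 0; -3 70 0 0 0 0; -3 95 0 0 0 0; -3 97 0 0 0 0; -3 97 0 0 0 0")

```text
time_s: 9.37
eef_pos: [450.7, -231.1, 72.0]
orientation: [[0.256, -0.002, -0.967], [0.967, 0.002, 0.256], [0.002, -1.0, 0.002]]
force: [1.0, -0.4, 0.1]
gripper_width: 0.3
```

```bash
python3 -c "
from h import *
rel([450,-232,42],75)"
```

```text
t 9.37 pos [ 450.7 -231.1   72. ] F [ 1.  -0.4  0.1] w 0.3 | shift [-1.1 30.   0.4] rot [-0.002  0.003  0.002] n 0.7
```

>>> apply_moves(series="0 8 0 0 0 0; 0 13 0 0 0 0; 0 18 0 0 0 0; 0 22 0 0 0 0; 0 26 0 0 0 0")

```text
time_s: 9.78
eef_pos: [450.8, -232.7, 47.8]
orientation: [[0.259, 0.001, -0.966], [0.966, 0.002, 0.259], [0.002, -1.0, -0.0]]
force: [-3.2, 2.2, 5.6]
gripper_width: 0.7
```

>>> apply_moves(series="0 2 0 0 0 0; 0 3 0 0 0 0; 0 4 0 0 0 0")

```text
time_s: 10.03
eef_pos: [450.5, -232.6, 43.8]
orientation: [[0.259, 0.0, -0.966], [0.966, 0.002, 0.259], [0.002, -1.0, 0.0]]
force: [-4.2, 2.0, 7.6]
gripper_width: 0.3
```

>>> apply_moves(series="0 1 0 0 0 0; 0 2 0 0 0 0; 0 3 0 0 0 0; 0 3 0 0 0 0; 0 3 0 0 0 0")

```text
time_s: 10.45
eef_pos: [450.4, -232.6, 42.0]
orientation: [[0.259, 0.0, -0.966], [0.966, 0.003, 0.259], [0.003, -1.0, 0.0]]
force: [-6.7, 4.1, 17.8]
gripper_width: 0.6
```

```bash
python3 - <<'E'
from h import *
s=cams.read_camera('scene')[:,:,::-1];t=cams.read_camera('top')[:,:,::-1]
a=cv2.imread('pics/scene0.png');b=cv2.imread('pics/top0.png')
f=lambda x:cv2.resize(x[140:200,190:270],(400,300),interpolation=cv2.INTER_CUBIC)
g=lambda x:cv2.resize(x[175:265,345:465],(400,300),interpolation=cv2.INTER_CUBIC)
cv2.imwrite('pics/f.png',np.vstack([np.hstack([f(a),f(s)]),np.hstack([g(b),g(t)])]))
cv2.imwrite('pics/fs.png',s)
cv2.imwrite('pics/fz.png',np.hstack([cv2.resize(s[190:250,205:275],(400,343)),cv2.resize(s[225:295,310:390],(400,343))]))
rel([450,-232,42],75)
E
```

```text
t 10.55 pos [ 450.5 -232.6   42. ] F [-7.2  4.  18.9] w 0.3 | shift [0.4 0.  0.6] rot [-0.    -0.     0.003] n 0.0
```

View pics/f.png

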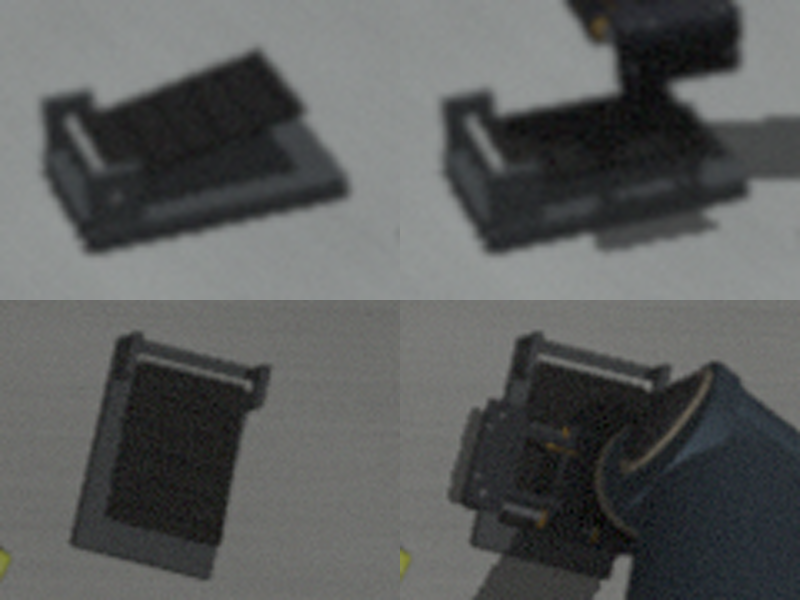

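View pics/fs.png

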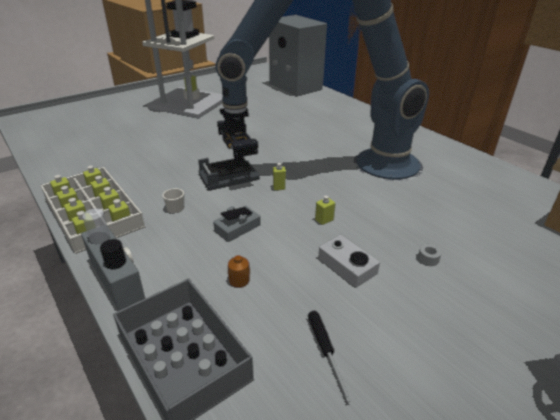

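View pics/fz.png

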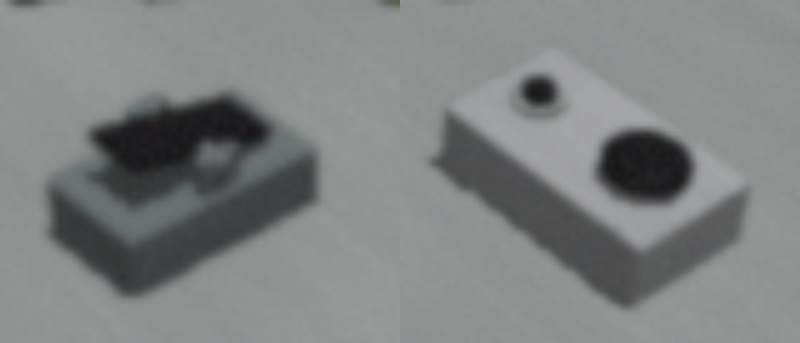

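The treadle is level and the base has not moved. The rocker is over, the palm button is in, the small button is still out and the bottles stand where they were. I'm handing in while still holding the treadle.

```bash
python3 -c "
from h import *
print(workorder.finish_job())"
```

```text
the job is handed in; nothing more can be done
None
```

I worked the three controls in the order asked, using only the shut fingertips. The job is handed in, about 10.6 s on the robot's clock, with the treadle still held down.

- **Supply rocker:** I pushed the raised end to its stop, with the TCP at about 49 mm. The force peaked at about 43 N on the fingertips and then read 26 N. The pictures show the paddle tipped over.
- **Palm button:** I pushed it to its stop at 56 mm with 23 N, landing about 4 mm off centre. The pictures show it lowered, and the small button still out.
- **Treadle:** It was held at 42.0 mm, its fully-down height, with about 19 N. The pictures show it level and the base not visibly moved.

In the last scene picture, the bottles, cup, collar and screwdriver were undisturbed.

No check failed. The first scene and top camera estimates differed by about 10 mm. I used positions worked out from the top picture, which the wrist camera matched within about 3 mm.

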